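# Let a waiting circuit board down the slide guide with the stop lever

### The arm

A 7-joint arm with a two-finger parallel gripper is mounted at the origin on the work surface. World frame = base frame: x ahead of the robot, y to its left, z up, the work surface at z = 0. Lengths are in mm, angles in rad, forces in N, time in s.
With the tool pointing down it reaches from about 400 to 875 mm from the base axis. Payload 6.5 kg.
Tool frame: the origin (TCP) lies on the mounting face of the last link; the fingertips stand 173 mm ahead of it and the grasp point (between the pads) lies 155 mm ahead of it; z points along the fingers, y is the direction in which the jaws open and shut (so a half turn about z gives the same grasp; the last joint's range is limited). The gripper opens to 85 mm and grips with 20 to 120 N. Pads are 22 mm wide; open, the fingers measure 114 mm over their backs; the gripper's body (76 mm by 85 mm) begins 54 mm behind the grasp point. The pads swing forward as they close: fully open they stand 13 mm farther back than shut.
Start: joints at [1.064, 0.536, -0.004, 1.538, 0.003, 1.067, -0.071], TCP at [277.33, -587.859, 404.69] pointing down, gripper open.
Joint ranges: [-2.7, 2.7], [-0.37, 2.16], [-1.27, 1.26], [0.24, 2.4], [-1.31, 4.45], [0.19, 1.91], [-2.76, 2.76]. Speed limits (rad/s): [2.39, 2.39, 3.14, 3.14, 3.14, 3.14, 3.14].

### API

Orientations are given as a unit quaternion [w, x, y, z].
In Python, from plant import ctrl, optics, sign_off gives the robot as it stands.
- The arm moves only by the tool jog_arm, never from a script. Its argument "series" is text: rows parted by semicolons, each of 7 numbers parted by spaces: the shift along the tool's x, y, z in cm, then the turn, a rotation vector about the tool's x, y, z in rad, then the finger opening in cm, from 0 to 8.54. A call has 1 to 5 rows; each row is the pose to reach, as a shift and turn from the pose measured when the call began, along the tool's axes at that moment; what a row does not reach only later rows make up. A row lasts 1/8 s, in which the tool goes at most 62.5 mm and 10.7 degrees, less where a joint would pass 70% of its speed; a pose out of reach is approached as far as the arm can. A call with a gripper value outside its range is refused whole. The fingers move at their own pace and stop on an object; "force" is the grip in N (left out, the last holds). Time passes only in rows, so rows that repeat a pose let the fingers close. It gives the time, the measured TCP pose, the force and the opening at its end, in the units of the state.
- ctrl.sense(): the state, without advancing time (a new reading comes with each control period).
- optics.camera(name): name is "side" or "top"; returns (picture, depth): 480x640x3 uint8, red, green, blue; 480x640 float32, mm along the optical axis (not along the pixel's ray), 0 where there is no reading.
- optics.camera_info(name): a dict with "fx", "fy", "cx", "cy" (pixels), "dist_coeffs" ([k1, k2, p1, p2, k3] as OpenCV has them; the pictures are not rectified), "rvec" (rotation vector, rad) and "tvec" (3), from world to camera coordinates, as OpenCV has them. Camera axes: x right, y down, z forward; pixel columns grow to the right and rows downward; lengths in mm; the calibration is good to about 2 mm. A picture is of the moment at which its call begins. camera_info takes no time and is no camera call.
- sign_off(): hands the job in, once; it reports no verdict.
The state is a dict: "clock": time; "q": joint angles; "dq": joint speeds; "joint_torque": joint torques, N m; "tool_pos": TCP position; "eef_rot": TCP orientation; "wrist_force": force on the tool from outside, world axes, zero at the start; "torque": the same for the moment, N m; "opening": opening from 0.0 (shut) to 1.0 (fully open).
Only numpy, scipy, OpenCV 4.12 (cv2) and the standard library are available. Lean on these libraries where they do the work, as an engineer would, in place of code of your own. Each camera call takes 0.05 s, during which the arm holds its last target.

### The job

A circuit board is waiting in the sloping slide guide behind the heavy steel stop flap. Press down the long end of the lever beside the guide to raise the flap, keep it down until the board has glided all the way to the end stop, then ease the lever back up so that the flap comes down gently behind the board, and take the hand away. Work the flap only by its lever: do not touch the flap or the board, and leave the other things on the table where they lie.

Things in the scene. Friction and masses are not known exactly. Their poses are not given: they have to be found in the camera images.
- guide: slotted aluminium slide guide on a 220 x 300 x 6 mm base plate clamped to the table's far edge. Origin on the table under the plate's middle, z up, x across the guide away from the lever, y along it uphill. Two slotted rails, 300 mm long, 114 mm over the outside, slope 15 degrees down to -y; sliding plane 68 mm up at the origin, 28 mm at the low end, which a steel end stop closes
- lever (a joint): angle (rad) of the rocker lever: 0 = at rest, long end up; grows as the long end goes down, to a stop at 0.45. Its level pivot along the guide's x lies at (-100, -58, 98) mm in the guide's frame. Long arm 130 mm towards guide -y, short arm 50 mm under the flap's ear. At rest the long arm rises 0.20 rad outwards. A spring and the flap's weight push it back; it takes about 3 to 6 N
- lever_plate (a point): centre of the top of the ribbed steel thumb plate (36 x 40 mm) at the end of the lever's long arm: the place to press; about 138 mm above the table at rest, goes down about 58 mm to the stop; moves with the lever. Nothing stands near it above 45 mm height
- flap (a joint): angle (rad) of the stop flap: 0 = shut (lip down in the guide), grows as it rises; the fully pressed lever raises it to about 0.37. It falls by its own weight when the lever is let go. The lip clears the bare board at about 0.1 rad and the board's tallest parts at about 0.22
- flap_lip (a point): middle of the lower edge of the flap's turned-down lip (84 mm wide). The flap is a 124 x 62 x 8 mm steel plate, about 0.95 kg, lying over the middle of the guide and hinged across it at its uphill edge, the lip at its downhill edge. An ear at its lever side lies on the lever's roller
- board: green circuit board, 100 mm across the guide, 120 mm along it, 2.4 mm thick, with a heat sink and parts up to 9 mm high on top; 0.25 kg, runs freely in the guide's slots. Origin at the centre of its underside, y uphill along the guide, z square to the board. At the start it leans on the lip of the shut flap; once the lip is up it slides about 145 mm to the end stop within a second
- home (a point): where the board's origin lies when the board has come to rest against the end stop
- button: bystander: red plastic push button, 38 mm across, 41 mm high, standing, origin at its foot
- ground_bar: bystander: copper ground bar 120 x 16 x 6 mm with four holes, lying flat, origin at the centre of its underside
- spacer_a: bystander: white nylon spacer, 18 mm across, 25 mm high, standing, origin at its foot
- spacer_b: bystander: a second, equal white nylon spacer
- screwdriver: bystander: screwdriver with a black handle lying flat
- tray: bystander: grey plastic screw tray 140 x 100 x 25 mm, origin at the centre of its underside

How it is judged (in metres and radians):
On the way, in this order (a step that is already met when the one before it is completed fails the run):
1. the flap is raised by the lever, with the fingers on the lever (value of joint flap above 0.06 rad and value of joint lever above 0.05 rad and contact force between the fingers and lever above 0.3 N), for 0.05 s.
2. the board has glided down to the end stop while the flap is still held up (distance between board and home below 0.008 m and value of joint flap above 0.06 rad), for 0.1 s.
At the end, for the whole second after the job is handed in: the board rests against the end stop (its origin within 8 mm of home), still in the slots, the flap is shut behind it (below 0.03 rad) and the lever is back up (below 0.05 rad) (distance between board and home below 0.008 m and value of joint flap below 0.03 rad and value of joint lever below 0.05 rad and linear speed of board below 0.02 m/s and angle between the y axis of board and the y axis of guide, either way round below 0.35 rad); the robot touches nothing.
It fails at once if the board is touched by the robot (contact force between any of the fingers, the arm and board above 0.3 N).
It fails at once if the flap is touched by the robot (contact force between any of the fingers, the arm and flap above 0.3 N).
It fails at once if the board is lifted or comes out of the guide's slots (angle between the z axis of board and the z axis of guide, either way round above 0.42 rad or angle between the z axis of board and the z axis of guide, either way round below 0.1 rad or x of board in the frame of guide above 0.01 m or x of board in the frame of guide below -0.01 m).
It fails at once if the flap is let slam down (falls faster than 2.5 rad/s) (velocity of joint flap below -2.5 rad/s).
It fails at once if another thing on the table is moved more than 20 mm or lifted (distance of any of button, ground_bar, spacer_a, spacer_b, screwdriver, tray from where it was at the start of the episode above 0.02 m).
It also fails if it takes over 32 s, if anything falls off the work surface, if the arm or the gripper's body presses on something with over 40 N, if the wrist force passes 120 N, or if a joint passes its speed limit or range.

## Working session

There is one attempt and no reset: what is moved stays moved. The work goes in short steps, Python scripts to look and compute and a tool call to move; the robot and the scene stay as the last step left them, time stands still between calls to the robot, and variables do not carry over. Pictures are saved under pics/ and viewed, and the job is handed in when it is done.

Besides the shell and the picture viewer there is one more tool, called after ">>>" by a JSON object that holds its "name" and its "arguments". jog_arm: Moves the arm, as the interface text tells. Its arguments: {"type":"object","properties":{"series":{"type":"string"},"force":{"type":"number"}},"required":["series"]}

```bash
mkdir -p pics; python3 - <<'E'
from plant import ctrl, optics
import cv2, numpy as np
s=ctrl.sense(); print(s)
for n in ("side","top"):
    p,d=optics.camera(n); cv2.imwrite(f"pics/{n}0.png",p[:,:,::-1]); np.savez(f"{n}0.npz",p=p,d=d); print(n,optics.camera_info(n))
E
```

```text
{'clock': 0.0, 'q': array([ 1.06378052,  0.53719086, -0.00442008,  1.53886522,  0.00261476,
        1.06729737, -0.07122321]), 'dq': array([ 0.00310041, -0.00071476,  0.00109299, -0.00113234, -0.00072102,
        0.00247964, -0.00100078]), 'joint_torque': array([ 5.71936584e-05, -5.83419442e+01,  1.04887370e+00, -2.59103984e+01,
        1.23887192e-02,  9.39117424e-03,  7.06702696e-09]), 'tool_pos': array([ 277.19355109, -587.57003637,  403.80008783]), 'eef_rot': array([-8.36719118e-04,  9.75803613e-01,  2.18647063e-01, -2.64867062e-04]), 'wrist_force': array([0.23737543, 0.27208785, 0.45325834]), 'torque': array([-0.04659739, -0.00277201, -0.03027659]), 'opening': 1.0022221459438996}
side {'fx': 503.97907706029093, 'fy': 503.97907706029093, 'cx': 325.8651934872151, 'cy': 237.19256706307198, 'dist_coeffs': array([-0.03243133,  0.        ,  0.        ,  0.        ,  0.        ]), 'rvec': array([ 0.83386807, -2.37903847,  1.26150566]), 'tvec': array([400.79706665, 271.67578348, 776.88705192])}
top {'fx': 467.25459119327036, 'fy': 467.25459119327036, 'cx': 323.8100085322512, 'cy': 238.85331668564297, 'dist_coeffs': array([-0.05570914,  0.        ,  0.        ,  0.        ,  0.        ]), 'rvec': array([ 2.13182488, -2.09786947,  0.20048331]), 'tvec': array([-3.52579881e-01,  5.19856714e+02,  1.00372562e+03])}
```

View pics/side0.png

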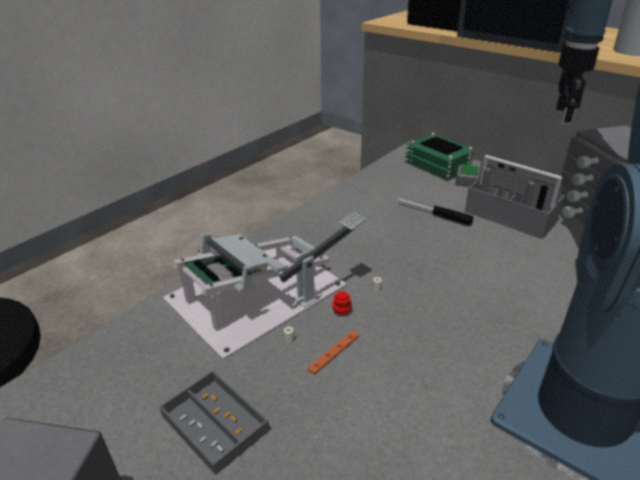

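View pics/top0.png

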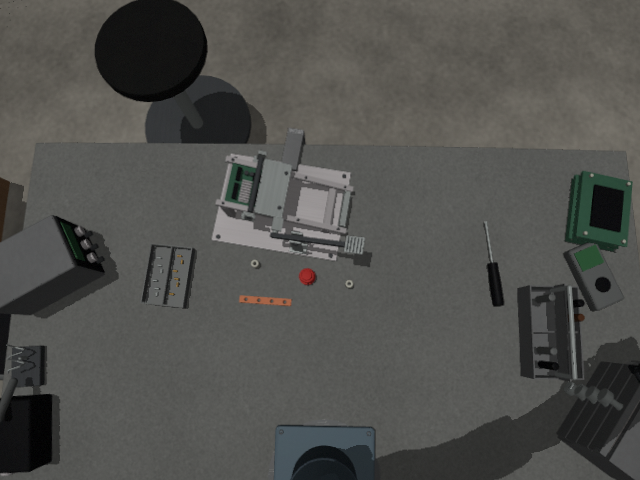

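The side view shows the thumb plate at about (352,219), with the lever running to its pivot near (305,260). The top view shows the plate at about (355,244), the button at (307,277) and a spacer at (349,284). Next I'll turn these pixels into positions.

```bash
cat > h.py <<'E'
import cv2, numpy as np
from plant import optics
def cam(n):
    i=optics.camera_info(n); K=np.array([[i['fx'],0,i['cx']],[0,i['fy'],i['cy']],[0,0,1]])
    R,_=cv2.Rodrigues(np.array(i['rvec'])); return K,np.array(i['dist_coeffs']),R,np.array(i['tvec'])
def world(n,uv,d):
    K,D,R,t=cam(n); uv=np.array(uv,float).reshape(-1,1,2)
    x=cv2.undistortPoints(uv,K,D).reshape(-1,2); d=np.array(d).reshape(-1,1)
    return (np.hstack([x,np.ones((len(x),1))])*d-t)@R
def proj(n,P):
    K,D,R,t=cam(n); return cv2.projectPoints(np.array(P,float).reshape(-1,3),R,t,K,D)[0].reshape(-1,2)
def cloud(n,d,m=None):
    v,u=np.nonzero(d>0 if m is None else m&(d>0)); return world(n,np.c_[u,v],d[v,u]),np.c_[u,v]
E
python3 - <<'E'
from h import *
for n in("side","top"):
    f=np.load(n+"0.npz"); p,d=f['p'],f['d']
    w,uv=cloud(n,d)
    m=(w[:,2]>120)&(w[:,2]<160)&(w[:,0]>400)&(w[:,0]<650)&(w[:,1]>-140)&(w[:,1]<0)
    print(n,m.sum(),w[m].min(0),w[m].max(0),w[m].mean(0))
    for pt in ([(352,219)] if n=='side' else [(355,244),(349,284),(217,237),(337,257),(350,174),(307,277),(229,157)]):
        dd=d[pt[1],pt[0]]; print(pt,dd,world(n,[pt],[dd]).round(1))
    y0,y1,x0,x1=(190,300,240,400) if n=='side' else (120,300,200,380)
    cv2.imwrite(f'pics/{n}_c.png',cv2.resize(p[y0:y1,x0:x1,::-1],None,fx=4.4 if n=='side' else 3.3,fy=4.4 if n=='side' else 3.3,interpolation=cv2.INTER_CUBIC))
E
```

```text
side 337 [471.62432267 -75.06890499 120.02700892] [511.29631244  -1.90066777 141.00267156] [491.43516399 -45.78901574 132.62046241]
(352, 219) 1000.58344 [[495.  -59.6 133.9]]
top 408 [473.05947    -75.88468046 120.07443491] [512.49937355  -1.46364559 144.94854212] [493.78495149 -48.03304807 134.88885283]
(355, 244) 961.22345 [[492.2 -57.2 140.7]]
(349, 284) 1082.7935 [[423.5 -51.8   3.1]]
(217, 237) 1099.6826 [[528.6 260.5   9.6]]
(337, 257) 1097.9913 [[486.9 -23.3   0.5]]
(350, 174) 1137.236 [[691.9 -52.7   1. ]]
(307, 277) 1046.7872 [[433.7  44.3  42.7]]
(229, 157) 1036.4287 [[691.4 221.7 106.2]]
```

View pics/top_c.png

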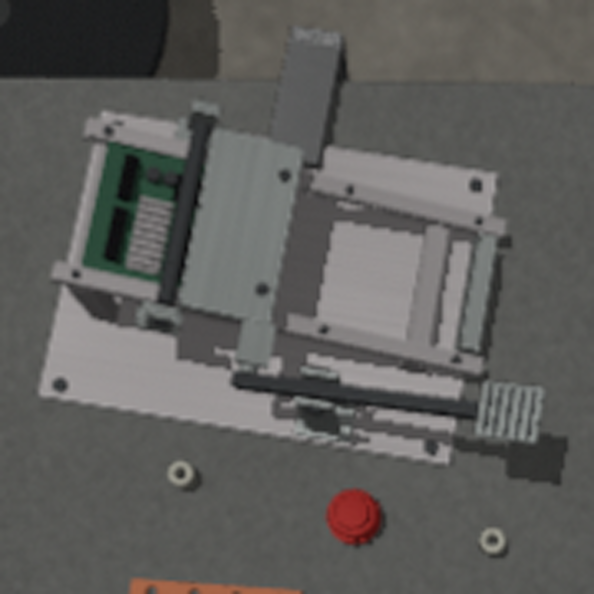

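View pics/side_c.png

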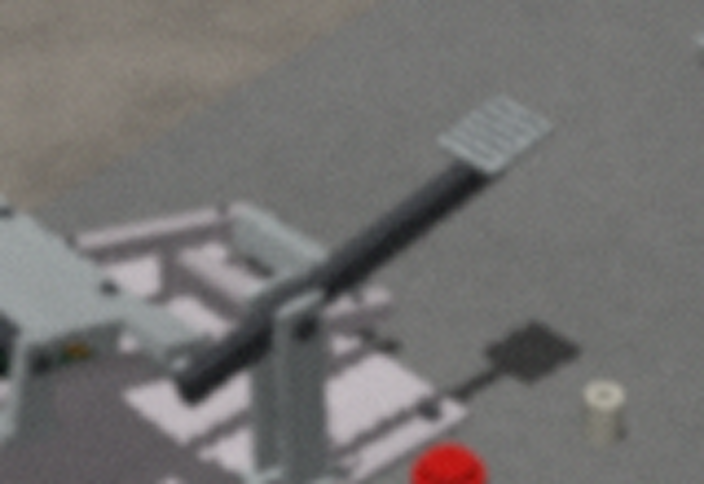

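The plate centre comes out at about (494,-57,138), and the height agrees with the 138 mm given. Before moving I'll check for obstacles on the path and work out the shift in tool axes.

```bash
cat >> h.py <<'E'
def tool(target):
    from plant import ctrl
    from scipy.spatial.transform import Rotation as Ro
    s=ctrl.sense(); w,x,y,z=s['eef_rot']; R=Ro.from_quat([x,y,z,w]).as_matrix()
    return R.T@(np.array(target)-s['tool_pos'])/10, R
E
python3 - <<'E'
from h import *
f=np.load("top0.npz"); w,uv=cloud("top",f['d'])
a=np.array([277,-588]);b=np.array([494,-57]);L=np.linalg.norm(b-a);e=(b-a)/L
q=w[:,:2]-a; s=q@e; l=abs(q@[-e[1],e[0]])
for k in range(-50,650,50):
    m=(l<80)&(s>k)&(s<k+50); print(k,w[m,2].max().round() if m.any() else None)
for z in (404,330): print(tool([494,-57,z])[0].round(2))
print(tool([494,-57,330])[1].round(3))
d=f['d']; m=np.zeros(d.shape,bool); m[236:253,345:364]=1
ww,_=cloud("top",d,m); ww=ww[(ww[:,2]>115)]; k=ww[ww[:,1]<-40]; print(len(k),k.mean(0),k.min(0),k.max(0))
f=np.load("side0.npz");ww,_=cloud("side",f['d']); k=ww[(abs(ww[:,0]-494)<30)&(abs(ww[:,1]+57)<22)&(ww[:,2]>115)]; print(len(k),k.mean(0),k.min(0),k.max(0))
E
```

```text
-50 191.0
0 300.0
50 310.0
100 143.0
150 122.0
200 30.0
250 27.0
300 5.0
350 7.0
400 6.0
450 6.0
500 27.0
550 145.0
600 127.0
[ 42.25 -38.73   0.05]
[ 42.25 -38.72   7.45]
[[ 0.904  0.427 -0.001]
 [ 0.427 -0.904  0.001]
 [-0.    -0.002 -1.   ]]
276 [492.83374833 -56.87879517 137.93193377] [475.53540838 -73.84429471 131.0940091 ] [510.58136566 -40.73660153 144.94854212]
265 [490.56786343 -52.41865605 134.633247  ] [471.62432267 -75.06890499 115.90103698] [511.29631244 -35.18055117 141.00267156]
```

```bash
python3 - <<'E'
from h import *
print(proj("top",[[277,-588,404],[277,-588,231]]),proj("side",[[277,-588,404],[277,-588,231]]))
f=np.load("top0.npz"); d=f['d']; w,uv=cloud("top",d)
for x in range(160,480,20): print(x,[int(w[(abs(w[:,0]-x)<10)&(abs(w[:,1]-y)<10),2].max(initial=-1)) for y in range(-660,-380,20)])
p=f['p'];cv2.imwrite('pics/tr.png',cv2.resize(p[260:480,460:640,::-1],None,fx=2.7,fy=2.7))
E
```

```text
[[723.1256283  359.56420037]
 [647.29226452 354.9585303 ]] [[580.77466865  44.1062515 ]
 [561.51459948 120.44973163]]
160 [-1, -1, -1, -1, 202, 201, 189, 4, 4, 4, 5, 5, 4, 3]
180 [-1, -1, 153, 189, 201, 188, 181, 180, 3, 3, 6, 3, 3, 5]
200 [-1, -1, -1, 190, 188, 175, 185, 184, 4, 4, 3, 5, 4, 2]
220 [-1, -1, 0, 190, 179, 67, 176, 23, 141, 73, 72, 73, 3, 4]
240 [-1, -1, 143, 164, 3, 70, 261, 300, 141, 119, 121, 72, 3, 2]
260 [5, 3, 116, 3, -1, 70, 289, 310, 142, 119, 121, 72, 3, 3]
280 [3, 4, 2, 4, -1, 70, 72, 5, 143, 139, 123, 71, 5, 3]
300 [3, 2, 4, 3, -1, 70, 72, 5, 142, 5, -1, 74, 3, 3]
320 [4, 3, 4, 4, -1, 70, 69, 6, 141, 61, 61, 71, 3, 5]
340 [4, 2, 4, 4, -1, 72, 122, 121, 142, 6, -1, 72, 4, 3]
360 [4, 5, 31, 4, -1, 70, 124, 121, 142, 6, -1, 72, 3, 3]
380 [34, 36, 38, 34, -1, 71, 123, 121, 142, 119, 121, 72, 3, 28]
400 [39, 41, 38, 37, -1, 73, 58, 5, 141, 119, 122, 73, 3, 29]
420 [38, 45, 44, 37, 35, 71, 70, 22, 140, 71, 71, 71, 3, 27]
440 [39, 43, 44, 40, 39, 3, 4, 5, 4, 3, 4, 7, 3, 28]
460 [36, 44, 39, 40, 38, 8, 4, 4, 3, 6, 2, 3, 6, 23]
```

View pics/tr.png

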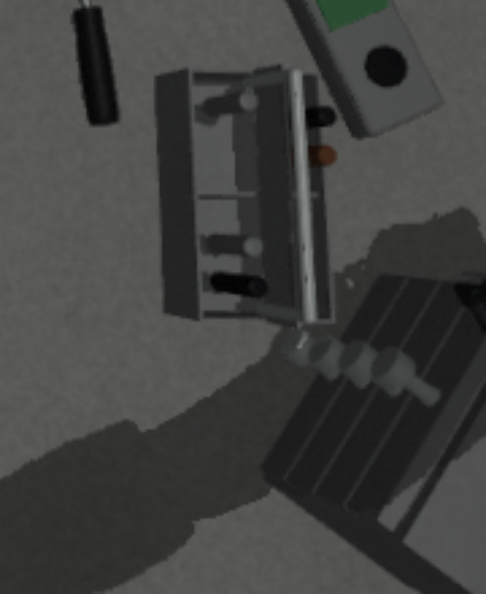

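```bash
python3 - <<'E'
from h import *
for n,(y0,y1,x0,x1) in (("top",(375,415,560,630)),("side",(120,230,540,610))):
    f=np.load(n+"0.npz"); d=f['d']; print(n)
    for v in range(y0,y1,5 if n=='top' else 10):
        for u in range(x0,x1,5 if n=='top' else 10):
            if d[v,u]>0:
                q=world(n,[(u,v)],[d[v,u]])[0]
                if q[2]>150 or n=='side': print((u,v),q.round().astype(int),f['p'][v,u], end=' | ')
        print()
f=np.load("side0.npz");p=f['p'];cv2.imwrite('pics/sr.png',cv2.resize(p[0:260,440:640,::-1],None,fx=2.3,fy=2.3,interpolation=cv2.INTER_CUBIC))
E
```

```text
top



(605, 390) [ 209 -534  178] [42 43 43] | (625, 390) [ 207 -588  155] [30 30 30] | 
(600, 395) [ 199 -529  167] [42 44 42] | (605, 395) [ 201 -530  183] [57 60 59] | (610, 395) [ 201 -541  181] [66 68 66] | (620, 395) [ 197 -579  151] [27 28 29] | (625, 395) [ 198 -584  160] [28 28 29] | 
(600, 400) [ 191 -524  175] [54 56 55] | (605, 400) [ 191 -530  181] [64 66 65] | (610, 400) [ 192 -539  184] [71 74 72] | (615, 400) [ 191 -553  176] [57 60 59] | (620, 400) [ 189 -572  162] [28 29 29] | (625, 400) [ 190 -575  173] [28 27 27] | 
(615, 405) [ 181 -553  175] [67 69 67] | (620, 405) [ 181 -562  177] [66 69 68] | (625, 405) [ 182 -569  181] [28 29 29] | 
(615, 410) [ 170 -560  161] [29 29 29] | (620, 410) [ 171 -564  172] [36 38 37] | (625, 410) [ 174 -565  187] [45 45 46] | 
side
(540, 120) [  559 -1455   -94] [65 66 66] | (550, 120) [  516 -1440   -79] [68 69 69] | (560, 120) [  481 -1449   -74] [68 68 67] | (570, 120) [ 248 -539  254] [29 29 30] | (580, 120) [  408 -1452   -57] [70 70 72] | (590, 120) [  371 -1446   -46] [68 68 67] | (600, 120) [  337 -1449   -39] [69 70 67] |
[... 2181 characters left out ...]
7 70 71] | (580, 200) [ 187 -581   52] [52 54 56] | (590, 200) [ 161 -553   73] [43 45 47] | (600, 200) [ 74   2 353] [19 27 29] | 
(540, 210) [ 242 -450   64] [58 57 60] | (550, 210) [ 223 -458   68] [82 82 85] | (560, 210) [ 219 -549   26] [52 53 53] | (570, 210) [ 194 -531   44] [ 98 102 102] | (580, 210) [ 176 -558   38] [94 98 98] | (590, 210) [ 84 -23 323] [31 39 46] | (600, 210) [ 69   9 344] [24 25 31] | 
(540, 220) [ 234 -438   46] [63 63 65] | (550, 220) [ 220 -474   34] [54 53 54] | (560, 220) [ 213 -554   -3] [104 104 102] | (570, 220) [ 193 -570   -3] [51 53 52] | (580, 220) [ 172 -576    2] [49 49 49] | (590, 220) [ 79 -13 315] [25 34 40] | (600, 220) [ 64  18 336] [23 27 31] |
```

View pics/sr.png

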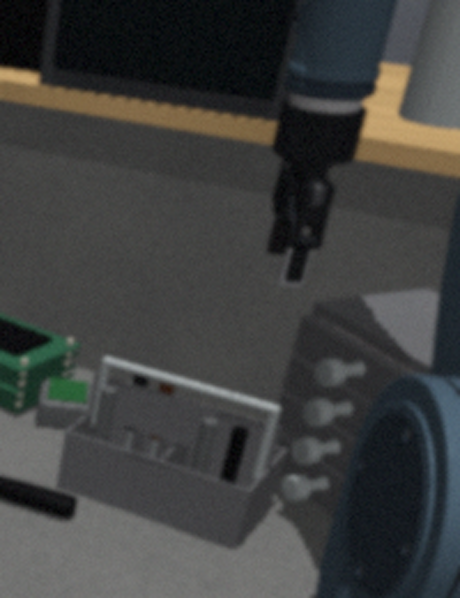

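The high points were the gripper's own finger. The real obstacles are at most about 200 mm high and the tips are at 231 mm, so the direct path is free. I'll close the fingers on the way.

>>> {"name": "jog_arm", "arguments": {"series": "4 -3.7 -1 0 0 0 0; 8 -7.3 -2 0 0 0 0; 12 -11 -2 0 0 0 0; 16 -14.7 -2 0 0 0 0; 20 -18.3 -2 0 0 0 0", "force": 20}}

```text
clock: 0.72
tool_pos: [380.3, -334.9, 424.0]
eef_rot: [-0.001, 0.976, 0.219, -0.0]
wrist_force: [-0.0, -0.7, 0.6]
opening: -0.002
```

```bash
python3 -c "
from h import *
print(tool([493,-57,340])[0].round(2))"
```

```text
[ 22.05 -20.31   8.43]
```

>>> {"name": "jog_arm", "arguments": {"series": "4.5 -4.1 1.5 0 0 0 0; 9 -8.2 3 0 0 0 0; 13.5 -12.3 4 0 0 0 0; 18 -16.5 5 0 0 0 0; 22 -20.3 5.5 0 0 0 0"}}

```text
clock: 1.35
tool_pos: [492.8, -55.2, 368.7]
eef_rot: [-0.001, 0.976, 0.219, -0.001]
wrist_force: [2.1, -0.4, -0.8]
opening: 0.001
```

```bash
python3 - <<'E'
from h import *
print(tool([493,-57,311])[0].round(2))
for n in("side","top"):
    p,d=optics.camera(n)
    y0,y1,x0,x1=(80,290,240,450) if n=='side' else (130,340,240,450)
    cv2.imwrite(f'pics/{n}1.png',cv2.resize(p[y0:y1,x0:x1,::-1],None,fx=2.8,fy=2.8,interpolation=cv2.INTER_CUBIC))
E
```

```text
[-0.06  0.18  5.77]
```

View pics/side1.png

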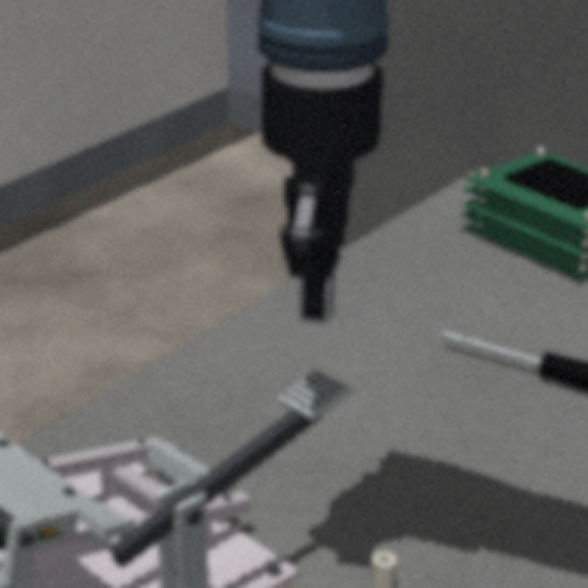

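View pics/top1.png

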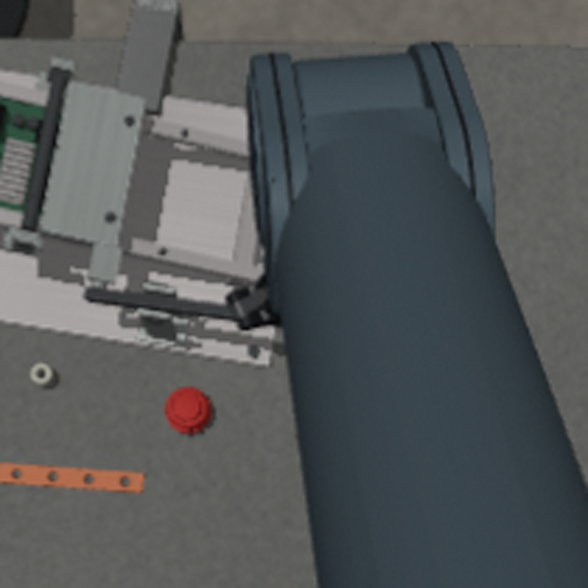

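In the side view the closed fingertips, at about (313,318) in the crop, stand right over the plate at about (318,393). I'll go down to it now.

>>> {"name": "jog_arm", "arguments": {"series": "0 0.2 2 0 0 0 0; 0 0.2 4 0 0 0 0; 0 0.2 5 0 0 0 0; 0 0.2 5.8 0 0 0 0; 0 0.2 6.3 0 0 0 0"}}

```text
clock: 2.08
tool_pos: [494.9, -52.7, 306.0]
eef_rot: [-0.002, 0.975, 0.223, 0.0]
wrist_force: [-0.2, -2.2, 4.0]
opening: 0.003
```

```bash
cat > look.py <<'E'
import sys
from h import *
from plant import ctrl
s=ctrl.sense(); print(s['clock'],s['tool_pos'].round(1),s['wrist_force'].round(1))
k=sys.argv[1]
a=[]
for n in sys.argv[2:] or ("side","top"):
    p,d=optics.camera(n); np.savez(f"{n}{k}.npz",p=p,d=d)
    y0,y1,x0,x1=(150,350,150,400) if n=='side' else (120,320,190,440)
    a.append(cv2.resize(p[y0:y1,x0:x1,::-1],None,fx=1.5 if len(sys.argv)<4 else 1.5,fy=1.5,interpolation=cv2.INTER_CUBIC))
cv2.imwrite(f'pics/b{k}.png',np.hstack(a) if len(a)>1 else cv2.resize(a[0],None,fx=2,fy=2))
E
python3 look.py 2 side
```

```text
2.075 [494.9 -52.7 306. ] [-0.2 -2.2  4. ]
```

View pics/b2.png

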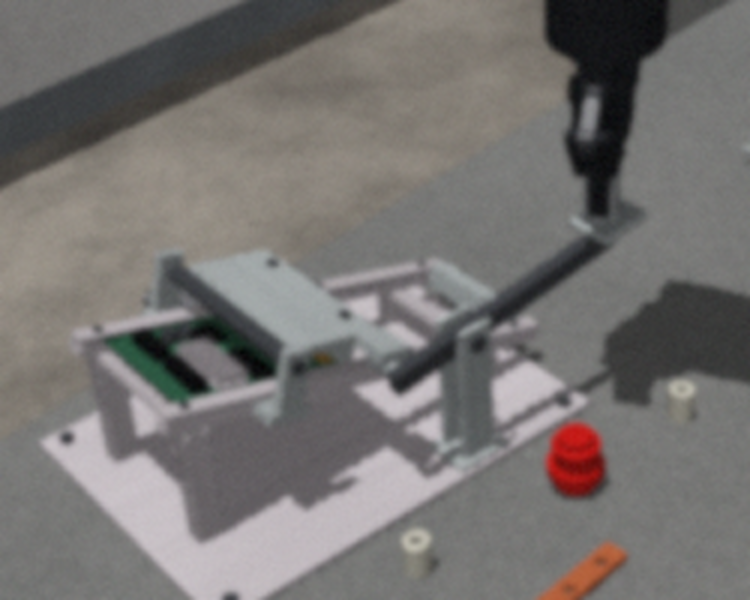

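The tips are on the plate, with a contact force of about 4 N. Now I'll press the lever down steadily.

>>> {"name": "jog_arm", "arguments": {"series": "0 0.1 1 0 0 0 0; -0.1 0.2 2 0 0 0 0; -0.1 0.3 3 0 0 0 0; -0.1 0.3 4 0 0 0 0; -0.1 0.3 4.7 0 0 0 0"}}

```text
clock: 2.75
tool_pos: [495.5, -55.6, 258.4]
eef_rot: [-0.002, 0.975, 0.223, 0.001]
wrist_force: [-1.3, -0.9, 5.6]
opening: -0.003
```

```bash
python3 look.py 3 side
```

```text
2.75 [495.5 -55.6 258.4] [-1.3 -0.9  5.6]
```

View pics/b3.png

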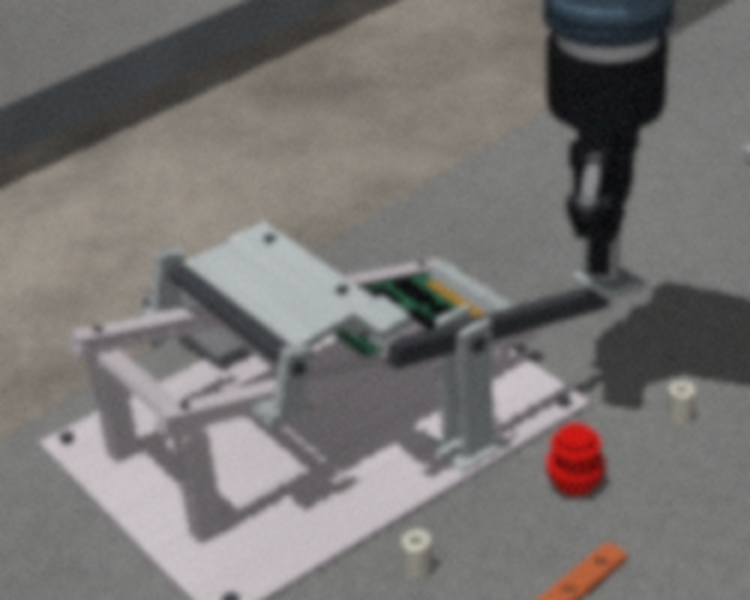

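The flap is up, and the board is already down at the low end near (450,295). I'll hold it to be sure it has settled, then look again.

>>> {"name": "jog_arm", "arguments": {"series": "0 0 0 0 0 0 0; 0 0 0 0 0 0 0; 0 0 0 0 0 0 0; 0 0 0 0 0 0 0; 0 0 0 0 0 0 0"}}

```text
clock: 3.42
tool_pos: [495.5, -55.5, 257.9]
eef_rot: [-0.002, 0.975, 0.223, 0.001]
wrist_force: [0.3, -1.7, 5.0]
opening: -0.001
```

```bash
python3 look.py 4; python3 -c "
import cv2
cv2.imwrite('pics/b4b.png',cv2.imread('pics/b4.png'))"
```

```text
3.425 [495.5 -55.5 257.9] [ 0.3 -1.7  5. ]
```

View pics/b4.png

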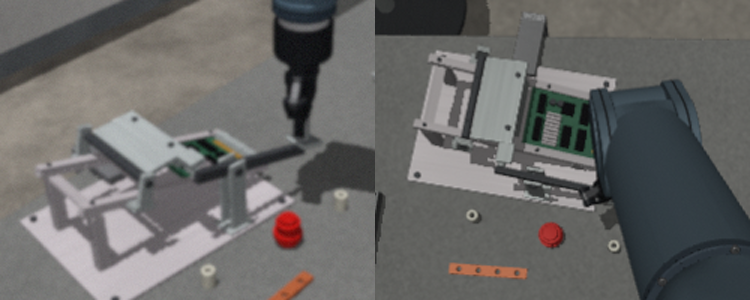

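```bash
python3 - <<'E'
from h import *
a=np.load('side3.npz')['p'];b=np.load('side4.npz')['p']
r=np.s_[225:275,260:325]
print(np.abs(a[r].astype(int)-b[r]).mean(), np.abs(a[300:350,160:220].astype(int)-b[300:350,160:220]).mean())
c=lambda p:cv2.resize(p[225:285,250:330,::-1],None,fx=5,fy=5,interpolation=cv2.INTER_CUBIC)
cv2.imwrite('pics/z.png',np.hstack([c(a),c(b)]))
E
```

```text
2.4063589743589744 1.9084444444444444
```

View pics/z.png

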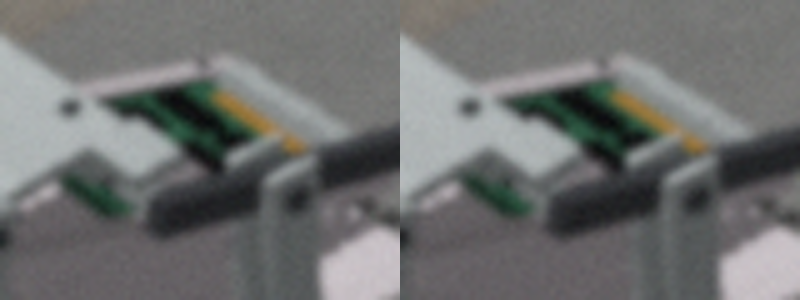

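The two pictures match, with the board's gold edge at the end stop in both. Now I'll ease the lever up.

>>> {"name": "jog_arm", "arguments": {"series": "0 0 -0.5 0 0 0 0; 0 0 -1 0 0 0 0; 0 0 -1.5 0 0 0 0; 0 0 -2 0 0 0 0; 0 0 -2.5 0 0 0 0"}}

```text
clock: 4.15
tool_pos: [495.5, -55.5, 283.3]
eef_rot: [-0.002, 0.975, 0.223, 0.001]
wrist_force: [-0.1, -2.9, 3.6]
opening: 0.002
```

>>> {"name": "jog_arm", "arguments": {"series": "0 0 -0.5 0 0 0 0; 0 0 -1 0 0 0 0; 0 0 -1.5 0 0 0 0; 0 0 -1.9 0 0 0 0; 0 0 -2.2 0 0 0 0"}}

```text
clock: 4.78
tool_pos: [495.5, -55.4, 305.4]
eef_rot: [-0.003, 0.975, 0.223, 0.001]
wrist_force: [1.2, 2.0, 2.8]
opening: 0.002
```

>>> {"name": "jog_arm", "arguments": {"series": "0 0 -0.3 0 0 0 0; 0 0 -0.6 0 0 0 0; 0 0 -0.9 0 0 0 0; 0 0 -1.2 0 0 0 0; 0 0 -1.5 0 0 0 0"}}

```text
clock: 5.4
tool_pos: [495.3, -55.8, 320.4]
eef_rot: [-0.003, 0.975, 0.223, 0.001]
wrist_force: [0.4, -0.3, 0.2]
opening: -0.0
```

```bash
python3 look.py 5 side
```

```text
5.4 [495.3 -55.8 320.4] [ 0.4 -0.3  0.2]
```

View pics/b5.png

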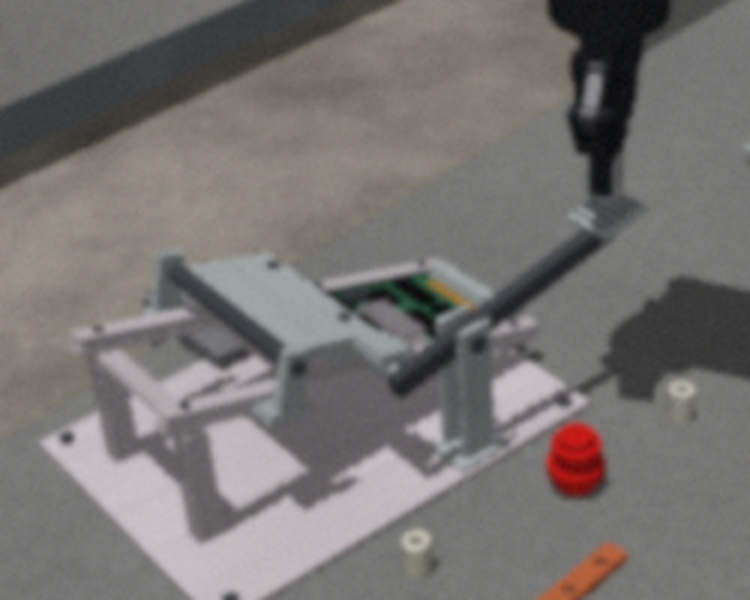

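The lever is back up, the flap is down at its first position and the tips are clear of the plate. I'll withdraw upwards and check.

>>> {"name": "jog_arm", "arguments": {"series": "0 0 -1.5 0 0 0 0; 0 0 -3 0 0 0 0; 0 0 -5 0 0 0 0; 0 0 -7 0 0 0 0; 0 0 -7 0 0 0 0"}}

```text
clock: 6.08
tool_pos: [496.1, -56.1, 393.0]
eef_rot: [-0.002, 0.975, 0.223, 0.003]
wrist_force: [0.4, 0.1, 0.4]
opening: 0.0
```

>>> {"name": "jog_arm", "arguments": {"series": "-3 3 0 0 0 0 0; -7 7 0 0 0 0 0; -11 11 0 0 0 0 0; -14 14 0 0 0 0 0; -14 14 0 0 0 0 0"}}

```text
clock: 6.7
tool_pos: [429.2, -246.3, 391.4]
eef_rot: [-0.001, 0.975, 0.22, 0.002]
wrist_force: [0.2, 1.1, -0.5]
opening: 0.001
```

```bash
python3 look.py 6; python3 - <<'E'
from h import *
f0=np.load('top0.npz');f6=np.load('top6.npz');s0=np.load('side0.npz');s6=np.load('side6.npz')
# flap & lever depth/picture difference vs start
for n,a,b,r in (("flap top",f0,f6,np.s_[165:212,262:285]),("lever top",f0,f6,np.s_[236:253,345:364]),("flap side",s0,s6,np.s_[237:262,215:262]),("lever side",s0,s6,np.s_[213:227,342:362])):
    e=b['d'][r]-a['d'][r]; print(n,np.median(e).round(2),np.abs(b['p'][r].astype(int)-a['p'][r]).mean().round(1))
# gap board to stop
cv2.imwrite('pics/z6.png',cv2.resize(f6['p'][150:255,205:375,::-1],None,fx=4.5,fy=4.5,interpolation=cv2.INTER_CUBIC))
E
```

```text
6.7 [ 429.2 -246.3  391.4] [ 0.2  1.1 -0.5]
flap top 0.03 8.3
lever top 0.17 7.7
flap side 0.13 7.8
lever side -0.05 3.0
```

View pics/b6.png

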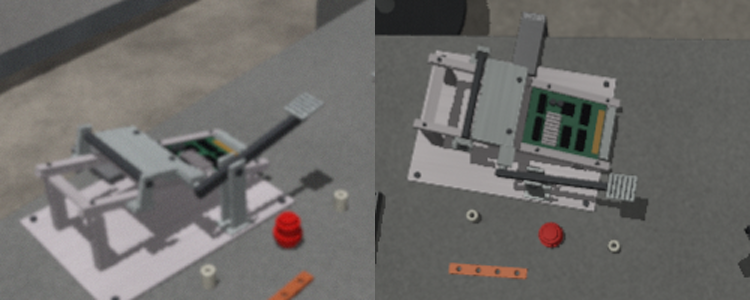

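View pics/z6.png

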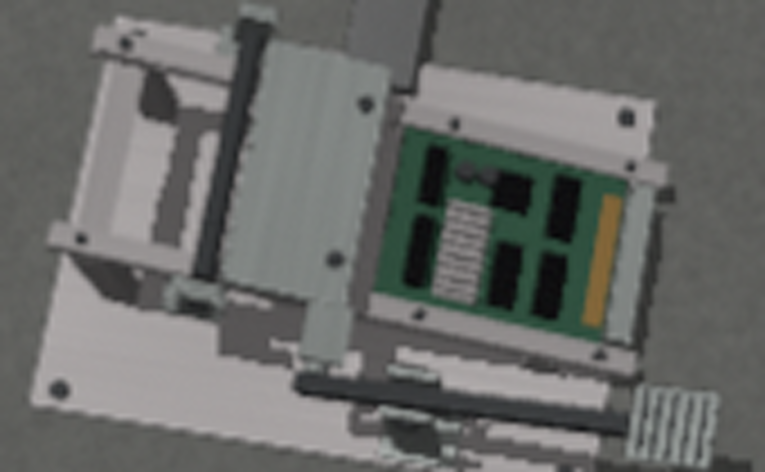

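The top view shows the board against the end stop near (625,265), with the flap shut behind it. Flap and lever depths are within 0.2 mm of the start picture, and the bystanders haven't moved.

```bash
python3 -c "
from plant import sign_off; print(sign_off())"
```

```text
the job is handed in; nothing more can be done
None
```

The board is at the end stop with the flap shut behind it, and the job is handed in. No verdict is reported.

- **Pressing:** I pressed the thumb plate with closed fingers until the tips were about 53 mm below where the plate rests, against about 5 N. I held it there until two pictures in a row showed the board still at the end stop.
- **Easing up:** I let the lever back up over about 2 s, then moved the hand up and about 200 mm away. Robot time was about 6.7 s of the 32 s allowed.
- **Last checks:**
  - The board's lower edge touches the end stop in the top view. I judged this by eye and did not measure the gap.
  - Flap and lever depths match the start pictures to within 0.2 mm in both cameras.
  - The button, spacers and ground bar look where they were at the start. The screwdriver and tray were outside the final close-ups, but the arm went nowhere near the tray and passed well above the rest.
  - Wrist force is near zero.
- **Not measured:** I could not read the flap's falling speed. The tips stayed on the plate for most of the slow rise, so a slam is unlikely.
- **No check failed or disagreed**, apart from the fingertips sitting about 4 mm off the plate's centre at first contact, which I corrected while pressing.

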